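# Turn over a tray of gauge covers

## Robot

A 6-joint arm with a two-finger parallel gripper is mounted at the origin on the work surface. World frame = base frame: x ahead of the robot, y to its left, z up, the work surface at z = 0. Lengths are in m, angles in rad, forces in N, time in s.
With the tool pointing down it reaches from about 0.375 to 0.975 m from the base axis. Payload 3.8 kg.
Tool frame: the origin (TCP) lies between the finger pads; the fingertips stand 17 mm ahead of it and the grasp point (between the pads) lies 2 mm behind it; y points along the fingers, z is the direction in which the jaws open and shut, and the axes are right-handed (so a half turn about y gives the same grasp; the last joint's range is limited). The gripper opens to 85 mm and grips with 20 to 120 N. Pads are 22 mm wide; open, the fingers measure 114 mm over their backs; the gripper's body (76 mm by 85 mm) begins 54 mm behind the grasp point. The pads swing forward as they close: fully open they stand 13 mm farther back than shut.
Start: joints at [1.273, 0.264, 1.604, -0, 1.274, -0.037], TCP at [0.174, 0.652, 0.248] pointing down, gripper open.
Joint ranges: [-2.63, 2.63], [-0.94, 2.18], [0.31, 2.57], [-1.31, 4.45], [0, 2.66], [-2.55, 2.55]. Speed limits (rad/s): [2.57, 2.57, 3.14, 3.14, 3.14, 3.14].

## Interface

Orientations are given as a rotation vector (axis times angle).
In Python, from workcell import bot, eyes, nets gives the robot as it stands. The module is installed in compiled form; this text tells all that it offers.
- The arm moves only by the tool jog_arm, never from a script. Its arguments are lists of equal length, an entry for each row: "turn": the turn, a rotation vector about the tool's x, y, z in rad, a list of three; "slide": the shift along the tool's x, y, z in mm, a list of three; "grip": the opening in per cent of the stroke, from 0 (shut) to 100 (fully open). A call has 1 to 5 rows; each row shifts and turns the commanded pose from where the row before left it, along the tool's axes as they then stand; what a row does not reach is not made up. A row lasts 1/10 s, in which the tool goes at most 50 mm and 8.59 degrees, less where a joint would pass 70% of its speed; a pose out of reach is approached as far as the arm can. A call with a gripper value outside its range is refused whole. The fingers move at their own pace and stop on an object; "newtons" is the grip in N (left out, the last holds). Time passes only in rows, so rows that do not move let the fingers close. It gives the time, the measured TCP pose, the force and the opening at its end, in the units of the state.
- bot.read_state(): the state, without advancing time (a new reading comes with each control period).
- eyes.read_camera(name): name is "scene" or "top"; returns a dict with "img" (420x560x3 uint8, red, green, blue), "depth" (420x560 float32, m along the optical axis (not along the pixel's ray), 0 where there is no reading), "intrinsics" (3x3 intrinsics, pixels), "position" and "rotation" of the camera in the world. Camera axes: x right, y down, z forward; pixel columns grow to the right and rows downward; lengths in m; the calibration is good to about 2 mm. A picture is of the moment at which its call begins.
- bot.finish_job(): hands the job in, once; it reports no verdict.
Trained networks look in a picture, given as the dict that the camera call returned (one of the last four; its "shot" number tells which), for a name from the list of things; names that differ only in an ending like _2 or _b are one class to them, and where a whole thing is asked for, a point or a joint stands for the part that bears it (a point fixed in the world has none). Each returns a list of dicts, best first, with "conf" (0 to 1); they miss things now and then, are a little off and sometimes report something else, mostly with a low value. They report only what shows in the picture. A call takes as long as a camera call. They do not tell look-alikes from the thing itself.
- nets.search_frame(thing, picture): "xyz" ([x, y, z] in m, in the coordinates of the camera as it stood for that picture, good to about 4 mm: the middle of the surface that is visible of it).
The state is a dict: "time": time; "q": joint angles; "joint_vel": joint speeds; "joint_torque": joint torques, N m; "tool_pos": TCP position; "tcp_rot": TCP orientation; "wrist_force": force on the tool from outside, world axes, zero at the start; "torque": the same for the moment, N m; "width": opening from 0.0 (shut) to 1.0 (fully open).
Only numpy, scipy, OpenCV 4.12 (cv2) and the standard library are available. Lean on these libraries where they do the work, as an engineer would, in place of code of your own. Each camera call takes 0.05 s, during which the arm holds its last target.

## Task

Turn the gauge covers in the cradle over, all at once. Take the empty blue tray that lies face down on the mat, cap the blue tray in the cradle with it, pressing it down until both black catches snap over it, then swing the cradle by its red bar half a turn, right over, and let go, so that the covers end up face up in the tray that was empty.

Things in the scene. Friction and masses are not known exactly. Their poses are not given: they have to be found in the camera images.
- empty_mid (a point): Empty blue plastic tray, 108 x 88 x 13 mm, rim 8 mm wide, face down on the mat. On its back is a centred rail, 60 long, 20 wide, 16 mm high, to grasp across. 29 mm high in all, 60 g. Point: mid-height on its axis, 14.5 mm above the rim, 1.5 mm above the rail's base. x along the 108 mm side and rail, z up to the rail. Not wanted: smaller white tray, face down; orange tray of screws.
- cradle_mid (a point): Cradle on a turn-over stand, centre: on the axle, level with the rim of the blue tray in it. x along axle and 108 mm side, z up (down once turned), y away from the red bar. Flared guides and catches (tops 40 mm above) take a cap within 5 mm of centre, either way round. Caught, the cap's point is 14.5 mm above this one (0.6 mm play); the last 23 mm down need a light press, under 10 N.
- bar_mid (a point): Middle of the cradle's red bar; its sleeve, 10 mm thick, 88 mm long, spins freely on it; level, parallel to the axle and 100 mm from it, 45 mm free between it and the frame. It swings one way only: up, over the top, down to the far side, 180 degrees, stop to stop. About 3 N; it stays where left. Fingers gripping the sleeve can point down throughout. Axes as the cradle's.
- cover_a: Round black gauge cover, 34 mm across, 14 mm thick, loose in the tray in the cradle, face down: its white face is below, its back with a brass disc is seen. Origin at the centre of the face; z out of its back (up at the start, down once it is turned over).
- cover_b: The second gauge cover, the same.
Things that resemble listed ones, but are neither listed nor needed, are in the scene too. What is shaped like the cover_b but brown or orange is not meant.

How it is judged:
On the way, in this order (a step that is already met when the one before it is completed fails the run):
1. the empty tray is pressed home, caught over the tray in the level cradle (x of empty_mid in the frame of cradle_mid between -0.012 and 0.012 m and y of empty_mid in the frame of cradle_mid between -0.012 and 0.012 m and z of empty_mid in the frame of cradle_mid between 0.005 and 0.0195 m and angle between the z axis of empty_mid and the z axis of cradle_mid, either way round below 0.12 rad and angle between cradle_mid's own z axis and vertical below 0.25 rad), for 0.2 s.
2. the cradle is turned right over with both trays in it (angle between cradle_mid's own z axis and vertical above 2.89 rad and x of empty_mid in the frame of cradle_mid between -0.012 and 0.012 m and y of empty_mid in the frame of cradle_mid between -0.012 and 0.012 m and z of empty_mid in the frame of cradle_mid between 0.005 and 0.0215 m and angle between the z axis of empty_mid and the z axis of cradle_mid, either way round below 0.12 rad), for 0.2 s.
At the end, for the whole second after the job is handed in: The cradle is turned over to within 14 degrees of half a turn; the tray that was empty sits in it below the other (within 12 mm of centred, 7 degrees of parallel and 7 mm of rim to rim); both covers lie at rest in that tray, face up to within 17 degrees (all of step 2 and x of cover_a in the frame of empty_mid between -0.046 and 0.046 m and y of cover_a in the frame of empty_mid between -0.036 and 0.036 m and z of cover_a in the frame of empty_mid between -0.03 and 0.008 m and angle between each of cover_a, cover_b's own z axis and vertical above 2.84 rad and linear speed of each of cover_a, cover_b below 0.03 m/s and x of cover_b in the frame of empty_mid between -0.046 and 0.046 m and y of cover_b in the frame of empty_mid between -0.036 and 0.036 m and z of cover_b in the frame of empty_mid between -0.03 and 0.008 m); the robot touches nothing.
It also fails if it takes over 54 s, if anything falls off the work surface, if the arm or the gripper's body presses on something with over 40 N, if the wrist force passes 120 N, or if a joint passes its speed limit or range.

## Working session

There is one attempt and no reset: what is moved stays moved. The work goes in short steps, Python scripts to look and compute and a tool call to move; the robot and the scene stay as the last step left them, time stands still between calls to the robot, and variables do not carry over. Pictures are saved under pics/ and viewed, and the job is handed in when it is done.

Besides the shell and the picture viewer there is one more tool, called in YAML: its name, and indented under it one key for each argument. jog_arm: Moves the arm, as the interface text tells. Its arguments: {"type":"object","properties":{"turn":{"type":"array"},"slide":{"type":"array"},"grip":{"type":"array"},"newtons":{"type":"number"}},"required":["turn","slide","grip"]}

```bash
mkdir -p pics; cat > h.py <<'E'
import numpy as np, cv2
from workcell import bot, eyes, nets
def save(p,n,crop=None,s=1):
    im=p["img"][:,:,::-1]
    if crop: im=im[crop[1]:crop[3],crop[0]:crop[2]]
    if s!=1: im=cv2.resize(im,None,fx=s,fy=s,interpolation=cv2.INTER_CUBIC)
    cv2.imwrite("pics/"+n,im)
def world(p,c): return np.array(p["rotation"])@np.array(c)+np.array(p["position"])
def pix(p,w):
    c=np.array(p["rotation"]).T@(np.array(w)-np.array(p["position"])); u=p["intrinsics"]@c; return u[:2]/u[2]
def cloud(p):
    K=p["intrinsics"]; d=p["depth"]; v,u=np.mgrid[:d.shape[0],:d.shape[1]]
    c=np.stack([(u-K[0,2])/K[0,0]*d,(v-K[1,2])/K[1,1]*d,d],-1)
    return c@np.array(p["rotation"]).T+np.array(p["position"])
E
python3 - <<'E'
from h import *
np.set_printoptions(precision=4,suppress=True)
for n in ["scene","top"]:
    p=eyes.read_camera(n); save(p,n+"0.png")
    np.save(n+"0.npy",p,allow_pickle=True)
    print(n,p["position"],p["rotation"])
    for t in ["empty_mid","cradle_mid","bar_mid","cover_a"]:
        for r in nets.search_frame(t,p):
            w=world(p,r["xyz"]); print(t,round(r["conf"],2),w,pix(p,w))
print(bot.read_state())
E
```

```text
scene [ 0.9557 -0.3988  0.5238] [-2.0914 -0.8358  0.3825]Traceback (most recent call last):
  File "<stdin>", line 9, in <module>
  File "h.py", line 10, in pix
    c=np.array(p["rotation"]).T@(np.array(w)-np.array(p["position"])); u=p["intrinsics"]@c; return u[:2]/u[2]
                                                                         ~~~~~~~~~~~~~~~^~
ValueError: matmul: Input operand 1 does not have enough dimensions (has 0, gufunc core with signature (n?,k),(k,m?)->(n?,m?) requires 1)
```

Rotation is a rotation vector.

```bash
sed -i 's/np.array(p\["rotation"\])/RM(p)/g' h.py; cat >> h.py <<'E'
from scipy.spatial.transform import Rotation as Rot
def RM(p): return Rot.from_rotvec(p["rotation"]).as_matrix()
E
python3 - <<'E'
from h import *
np.set_printoptions(precision=4,suppress=True)
for n in ["scene","top"]:
    p=eyes.read_camera(n); save(p,n+"0.png")
    np.save(n+"0.npy",p,allow_pickle=True)
    print(n,p["position"],p["rotation"])
    for t in ["empty_mid","cradle_mid","bar_mid","cover_a"]:
        for r in nets.search_frame(t,p):
            w=world(p,r["xyz"]); print(t,round(r["conf"],2),w,pix(p,w))
print(bot.read_state())
E
```

```text
scene [ 0.9557 -0.3988  0.5238] [-2.0914 -0.8358  0.3825]
empty_mid 0.82 [0.5614 0.3474 0.013 ] [371.3808 178.3998]
empty_mid 0.63 [ 0.5738 -0.1922  0.0905] [185.3835 275.4542]
cradle_mid 0.65 [ 0.5734 -0.1941  0.093 ] [183.9574 274.7582]
cover_a 0.75 [ 0.7257 -0.2357  0.0149] [233.9141 390.3598]
cover_a 0.73 [ 0.5655 -0.1679  0.0958] [194.9198 261.8642]
cover_a 0.59 [ 0.5277 -0.1733  0.0962] [177.3496 251.5128]
top [0.5413 0.0283 0.9413] [-2.1746  2.2162 -0.0369]
empty_mid 0.69 [0.5477 0.3535 0.0166] [123.5659 226.114 ]
bar_mid 0.8 [ 0.5416 -0.2154  0.0951] [412.2332 223.6676]
cover_a 0.74 [ 0.5646 -0.1663  0.094 ] [385.3817 211.8851]
cover_a 0.68 [ 0.6003 -0.0583  0.0201] [323.6816 196.567 ]
cover_a 0.53 [ 0.5191 -0.1639  0.0964] [385.1281 236.2469]
cover_a 0.51 [ 0.7217 -0.2268  0.0154] [403.8384 136.4024]
{'time': 0.6, 'q': array([ 1.2731,  0.2638,  1.604 ,  0.    ,  1.2737, -0.0369]), 'joint_vel': array([ 0.0006,  0.0001, -0.0013, -0.    ,  0.0013,  0.0013]), 'joint_torque': array([ -0.0008, -51.464 , -36.7454,  -0.0001,   0.0013,  -0.    ]), 'tool_pos': array([0.1741, 0.6522, 0.2483]), 'tcp_rot': array([-1.561 ,  0.2047, -0.2048]), 'wrist_force': array([-0.4079, -0.547 ,  0.0134]), 'torque': array([ 0.014 , -0.0035,  0.0498]), 'width': 1.0017915859020767}
```

View pics/scene0.png

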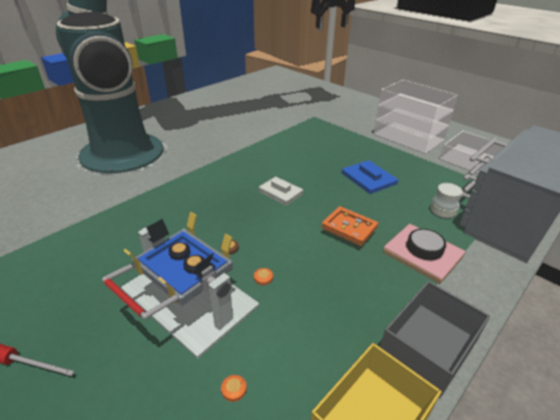

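View pics/top0.png

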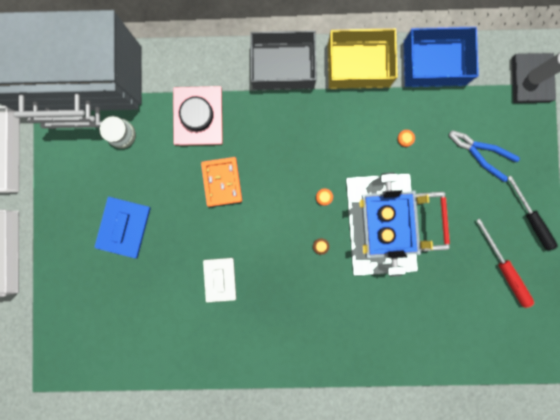

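Both views agree. Possible matches for the empty tray, by top-view pixel:
- Blue face-down tray with a rail, (122,228).
- White small tray, (219,279).
- Orange screw tray, (221,182).
- Blue open bin, (441,55).
- Blue tray already in the cradle, (391,224).

The first fits the description. I'll crop and measure it.

```bash
python3 - <<'E'
from h import *
np.set_printoptions(precision=4,suppress=True)
p=np.load("top0.npy",allow_pickle=True).item()
a=cv2.resize(p["img"][185:270,80:165,::-1],(395,395),interpolation=cv2.INTER_CUBIC)
b=cv2.resize(p["img"][165:285,340:460,::-1],(395,395),interpolation=cv2.INTER_CUBIC)
cv2.imwrite("pics/crops.png",np.hstack([a,b]))
W=cloud(p)
hsv=cv2.cvtColor(p["img"],cv2.COLOR_RGB2HSV)
blue=(hsv[...,0]>100)&(hsv[...,0]<125)&(hsv[...,1]>140)
red=((hsv[...,0]<6)|(hsv[...,0]>174))&(hsv[...,1]>150)
def box(m,name):
    m=cv2.morphologyEx(m.astype(np.uint8),cv2.MORPH_OPEN,np.ones((2,2)))>0
    P=W[m]; P=P[P[:,2]>-.02]
    r=cv2.minAreaRect(P[:,:2].astype(np.float32)); print(name,len(P),np.array(r[0]),np.array(r[1]),r[2],"z pct",np.percentile(P[:,2],[2,10,50,90,98]),"med",np.median(P[:,:2],0)); return P
M=np.zeros(blue.shape,bool); M[185:270,80:165]=1
P=box(blue&M,"tray")
box(blue&M&(W[...,2]>.021),"rail")
M[:]=0; M[175:275,355:420]=1
box(blue&M,"cradletray")
M[:]=0; M[180:265,432:460]=1
box(red&M,"bar")
m=red&M; Q=W[m]; 
c=np.mean(Q[:,:2],0); u,s,v=np.linalg.svd(Q[:,:2]-c); print(c,v[0],np.degrees(np.arctan2(v[0][1],v[0][0])))
p2=np.load("scene0.npy",allow_pickle=True).item(); W2=cloud(p2); hsv=cv2.cvtColor(p2["img"],cv2.COLOR_RGB2HSV)
W=W2
blue=(hsv[...,0]>100)&(hsv[...,0]<125)&(hsv[...,1]>140)
red=((hsv[...,0]<6)|(hsv[...,0]>174))&(hsv[...,1]>150)
M=np.zeros(blue.shape,bool); M[155:195,335:405]=1
box(blue&M,"tray s"); box(blue&M&(W[...,2]>.021),"rail s")
M[:]=0; M[225:305,130:235]=1; box(blue&M,"cr s")
M[:]=0; M[270:320,95:150]=1; box(red&M,"bar s")
cv2.imwrite("pics/crops2.png",cv2.resize(p2["img"][205:345,90:265,::-1],(790,632)[:2] if 0 else (750,600),interpolation=cv2.INTER_CUBIC))
E
```

```text
tray 2374 [0.5182 0.2222] [0.3729 0.1165] 79.43043518066406 z pct [0.0017 0.0122 0.0151 0.0296 0.0328] med [0.5434 0.3531]
rail 337 [0.5417 0.2022] [0.3478 0.0593] 89.63094329833984 z pct [0.0136 0.0189 0.0303 0.0328 0.0341] med [0.5421 0.3552]
cradletray 2149 [ 0.5362 -0.0975] [0.1067 0.2508] 2.563872814178467 z pct [0.08   0.0812 0.0841 0.0934 0.1079] med [ 0.5399 -0.1872]
bar 207 [ 0.5337 -0.1454] [0.0873 0.3454] 4.096048831939697 z pct [-0.0005  0.002   0.0961  0.098   0.0992] med [ 0.5453 -0.2773]
[ 0.5471 -0.2757] [-0.9988 -0.0484] -177.22488855711674
tray s 988 [0.7055 0.0071] [0.1333 0.9444] 23.624479293823242 z pct [0.0033 0.0091 0.014  0.0288 0.0308] med [0.5612 0.3466]
rail s 174 [0.5496 0.3561] [0.0579 0.0397] 13.32452392578125 z pct [0.0153 0.0211 0.0287 0.0308 0.0315] med [0.5547 0.3531]
cr s 1895 [ 0.7313 -0.2488] [0.1178 0.5269] 68.8426742553711 z pct [0.081  0.0817 0.0851 0.0919 0.0953] med [ 0.5385 -0.1891]
bar s 287 [ 0.7346 -0.3251] [0.0309 0.4652] 75.35604858398438 z pct [0.0936 0.0942 0.0957 0.0969 0.098 ] med [ 0.5518 -0.2773]
```

View pics/crops.png

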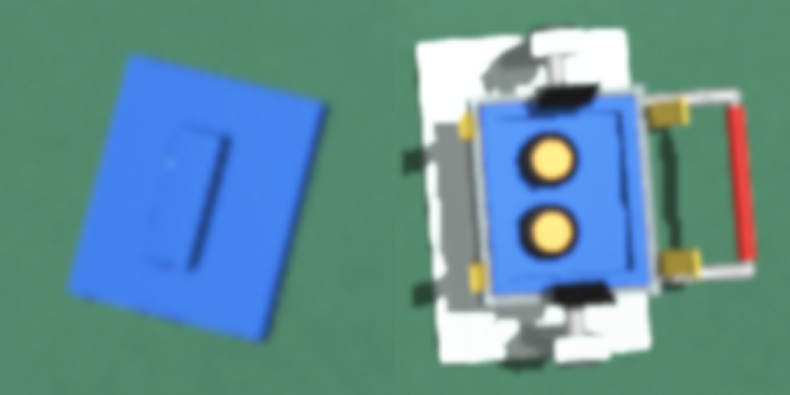

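View pics/crops2.png

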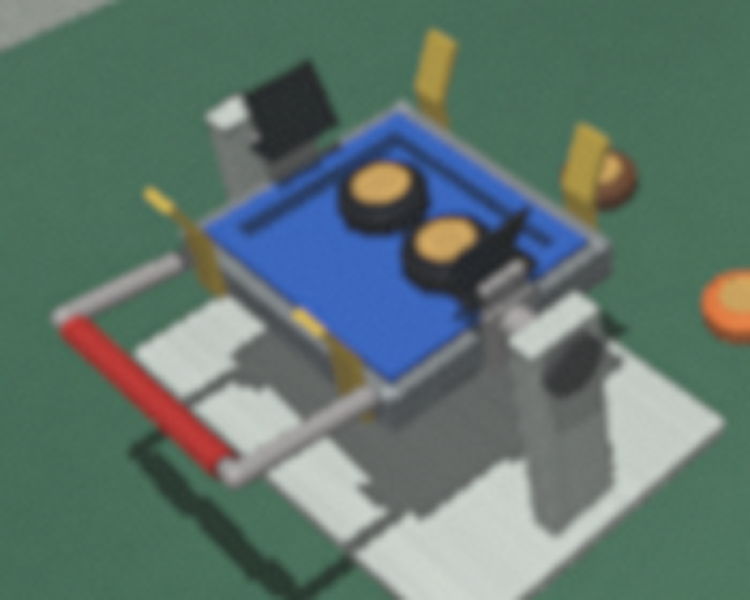

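The crop confirms it: a blue tray, face down, with a centred rail on its back. The cradle's red bar is on the -y side, with the covers' brass backs up. Next I'll measure the poses more precisely.

```bash
cat > m.py <<'E'
from h import *
np.set_printoptions(precision=4,suppress=True)
def planepts(p,uv,z):
    K=p["intrinsics"];R=RM(p);uv=np.asarray(uv,float)
    d=np.c_[(uv[:,0]-K[0,2])/K[0,0],(uv[:,1]-K[1,2])/K[1,1],np.ones(len(uv))]@R.T
    o=np.array(p["position"]); t=(z-o[2])/d[:,2]; return o+d*t[:,None]
def bigmask(m):
    n,l,s,c=cv2.connectedComponentsWithStats(m.astype(np.uint8),connectivity=4)
    return l==1+np.argmax(s[1:,4])
def rect(p,m,z,name):
    m=bigmask(m); cs,_=cv2.findContours(m.astype(np.uint8),cv2.RETR_EXTERNAL,cv2.CHAIN_APPROX_NONE)
    c=max(cs,key=len)[:,0]
    X=planepts(p,c,z)[:,:2]; r=cv2.minAreaRect((X*1000).astype(np.float32)); print(name,m.sum(),r)
def colors(p):
    h=cv2.cvtColor(p["img"],cv2.COLOR_RGB2HSV)
    return (h[...,0]>100)&(h[...,0]<125)&(h[...,1]>140),((h[...,0]<6)|(h[...,0]>174))&(h[...,1]>150),h
E
python3 - <<'E'
from m import *
p=np.load("top0.npy",allow_pickle=True).item(); W=cloud(p)
b,r,h=colors(p); Z=W[...,2]
def roi(x0,y0,x1,y1):
    M=np.zeros(b.shape,bool); M[y0:y1,x0:x1]=1; return M
R1=roi(85,185,165,270)
print(h[205:250:5,122],Z[228,95:155:3])
rect(p,b&R1,.013,"tray all")
rect(p,b&R1&(h[...,2]>190),.013,"tray bright")
rect(p,R1&(Z>.022)&(Z<.05),.029,"rail")
R=roi(350,175,425,275); rect(p,b&R,.09,"cradletray")
R=roi(432,180,460,265); rect(p,r&R,.095,"bar")
R=roi(355,190,425,260); mm=(h[...,0]>12)&(h[...,0]<30)&(h[...,1]>80)&R
n,l,s,c=cv2.connectedComponentsWithStats(mm.astype(np.uint8)); 
for i in range(1,n):
    if s[i,4]>8: print("brass/gold",s[i],planepts(p,c[i:i+1],.1), np.median(Z[l==i]))
p=np.load("scene0.npy",allow_pickle=True).item(); W=cloud(p)
b,r,h=colors(p); Z=W[...,2]
R=roi(335,155,405,198); rect(p,b&R,.013,"tray s all"); rect(p,R&(Z>.022)&(Z<.05),.029,"rail s")
R=roi(95,270,150,320); rect(p,r&R,.095,"bar s")
E
```

```text
[[109 183 240]
 [109 183 238]
 [109 184 239]
 [109 182 240]
 [109 182 239]
 [109 185 230]
 [110 189 175]
 [110 190 157]
 [109 182 239]] [0.0028 0.0041 0.0145 0.0149 0.0131 0.0172 0.0135 0.0317 0.0319 0.0313
 0.0232 0.0173 0.0145 0.0146 0.0162 0.0159 0.0174 0.002  0.0013 0.0019]
tray all 2374 ((545.826171875, 358.01287841796875), (92.17890930175781, 110.15420532226562), 74.80176544189453)
tray bright 2179 ((546.098876953125, 359.1627502441406), (88.23017883300781, 108.32843780517578), 74.83087921142578)
rail 331 ((545.0005493164062, 357.4097900390625), (23.291976928710938, 60.367366790771484), 74.43487548828125)
cradletray 2149 ((542.1487426757812, -176.99801635742188), (106.19562530517578, 86.76380920410156), 2.622150182723999)
bar 207 ((547.33251953125, -276.0518493652344), (82.69248962402344, 8.521258354187012), 2.7688944339752197)
brass/gold [417 196   8   8  57] [[ 0.5866 -0.2308  0.1   ]] 0.11023764505447475
brass/gold [359 200   5   8  33] [[ 0.5811 -0.1204  0.1   ]] 0.11626851827285556
brass/gold [381 207  13  13 142] [[ 0.5624 -0.1679  0.1   ]] 0.09685718680090594
brass/gold [381 229  13  13 142] [[ 0.5213 -0.1668  0.1   ]] 0.0971994850963614
brass/gold [420 241   5   8  32] [[ 0.5025 -0.2316  0.1   ]] 0.10372325576926783
brass/gold [363 244   5  10  40] [[ 0.4969 -0.1248  0.1   ]] 0.11817427437264044
tray s all 988 ((549.17529296875, 356.0225830078125), (97.85256958007812, 118.43744659423828), 74.9072265625)
rail s 170 ((549.047119140625, 353.1102600097656), (30.214927673339844, 67.16879272460938), 74.6644058227539)
bar s 287 ((546.9013061523438, -277.17498779296875), (86.40428161621094, 8.563606262207031), 2.451320171356201)
```

```bash
cat > go.py <<'E'
import sys; from m import *
# go.py x y z heading_deg : slide(mm, tool axes as they stand) and turn
def plan(t,hd):
    s=bot.read_state(); R=Rot.from_rotvec(s["tcp_rot"]).as_matrix()
    zt=R[:,2]; h0=np.degrees(np.arctan2(zt[1],zt[0]))
    c=[]
    for h in (hd,hd+180):
        d=(h-h0+180)%360-180; c.append(d)
    d=min(c,key=abs); hh=np.radians(h0+d)
    z=np.array([np.cos(hh),np.sin(hh),0]); y=np.array([0,0,-1.]); x=np.cross(y,z)
    Rt=np.c_[x,y,z]
    rv=Rot.from_matrix(R.T@Rt).as_rotvec()
    D=(np.array(t)-s["tool_pos"])*1000
    print("t",round(s["time"],2),"pos",s["tool_pos"],"head",round(h0,2),"tiltdown",R[:,1],"F",s["wrist_force"],"w",round(s["width"],3),"q",s["q"])
    print("turn total rad",rv,"slide now-axes mm",R.T@D,"slide target-axes mm",Rt.T@D,"world",D)
if __name__=="__main__": a=list(map(float,sys.argv[1:])); plan(a[:3],a[3])
E
python3 go.py .546 .358 .12 74.8
```

```text
t 0.6 pos [0.1741 0.6522 0.2483] head 75.06 tiltdown [ 0.      0.0001 -1.    ] F [-0.4079 -0.547   0.0134] w 1.002 q [ 1.2731  0.2638  1.604   0.      1.2737 -0.0369]
turn total rad [-0.0001  0.0045 -0.    ] slide now-axes mm [ 435.2252  128.3089 -188.3347] slide target-axes mm [ 436.0617  128.3276 -186.3768] world [ 371.9407 -294.1874 -128.3276]
```

jog_arm:
  turn:
    - [0,0.0045,0]
    - [0,0,0]
    - [0,0,0]
    - [0,0,0]
    - [0,0,0]
  slide:
    - [40,8,-17]
    - [40,8,-17]
    - [40,8,-17]
    - [40,8,-17]
    - [40,8,-17]
  grip: [45,45,45,45,45]

```text
time: 1.1
tool_pos: [0.346, 0.5168, 0.2083]
tcp_rot: [-1.56, 0.208, -0.208]
wrist_force: [0.1, 1.1, 0.0]
width: 0.451
```

jog_arm:
  turn:
    - [0,0,0]
    - [0,0,0]
    - [0,0,0]
    - [0,0,0]
    - [0,0,0]
  slide:
    - [40,15,-17]
    - [40,15,-17]
    - [40,15,-17]
    - [40,15,-17]
    - [40,15,-17]
  grip: [40,40,40,40,40]

```text
time: 1.6
tool_pos: [0.517, 0.3823, 0.1331]
tcp_rot: [-1.56, 0.208, -0.209]
wrist_force: [-0.2, 0.3, 0.8]
width: 0.399
```

jog_arm:
  turn:
    - [0,0,0]
    - [0,0,0]
  slide:
    - [36,13,-17]
    - [0,0,0]
  grip: [40,40]

```text
time: 1.8
tool_pos: [0.5483, 0.3534, 0.118]
tcp_rot: [-1.563, 0.213, -0.211]
wrist_force: [-0.1, -0.2, -1.1]
width: 0.401
```

```bash
python3 go.py .546 .358 .06 74.8
```

```text
t 1.8 pos [0.5483 0.3534 0.118 ] head 74.53 tiltdown [-0.0014 -0.0028 -1.    ] F [-0.1183 -0.174  -1.091 ] w 0.401 q [ 0.5351  0.3284  1.7731 -0.002   1.0428 -0.7648]
turn total rad [ 0.0031 -0.0046 -0.0006] slide now-axes mm [-3.4692 57.9896  4.0291] slide target-axes mm [-3.4858 57.9997  3.8673] world [ -2.3499   4.6459 -57.9997]
```

jog_arm:
  turn:
    - [0,0,0]
    - [0,0,0]
    - [0,0,0]
  slide:
    - [-3.5,28,4]
    - [0,30,0]
    - [0,0,0]
  grip: [40,40,40]

```text
time: 2.1
tool_pos: [0.5399, 0.3607, 0.0578]
tcp_rot: [-1.566, 0.214, -0.203]
wrist_force: [-0.5, -0.2, -0.1]
width: 0.396
```

```bash
python3 go.py .546 .358 .033 74.8; python3 - <<'E'
from h import *
p=eyes.read_camera("top"); save(p,"top1.png",(70,170,190,290),3)
p2=eyes.read_camera("scene"); save(p2,"scene1.png",(310,100,450,220),4)
a=cv2.imread("pics/top1.png");b=cv2.imread("pics/scene1.png");b=cv2.resize(b,(420,360));cv2.imwrite("pics/c1.png",np.hstack([a,b]))
E
```

```text
t 2.1 pos [0.5399 0.3607 0.0578] head 74.81 tiltdown [-0.0077 -0.0045 -1.    ] F [-0.518  -0.2497 -0.1203] w 0.396 q [ 0.5504  0.3932  1.8109  0.0003  0.9463 -0.7553]
turn total rad [ 0.0063  0.0001 -0.0062] slide now-axes mm [ 6.7123 24.7866 -0.816 ] slide target-axes mm [ 6.5581 24.8222 -0.9718] world [  6.0739  -2.6573 -24.8222]
```

View pics/c1.png

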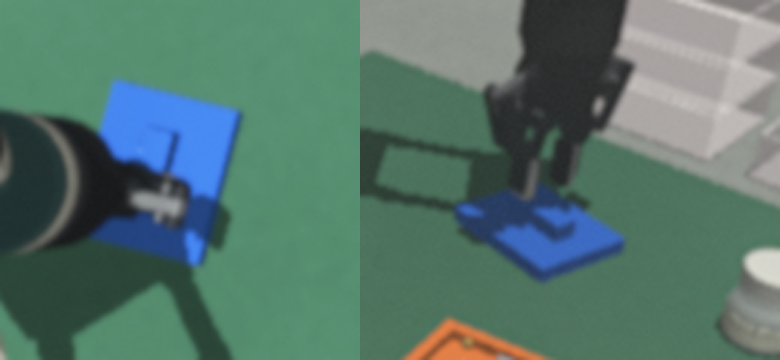

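The fingers straddle the rail, about (545,215) in the composite.

```bash
for i in 1 2 3; do python3 go.py .546 .358 .033 74.8|head -3; python3 -c "
from h import *;eyes.read_camera('top')"; done
```

```text
t 2.2 pos [0.5428 0.3624 0.0621] head 74.83 tiltdown [-0.0015 -0.0008 -1.    ] F [0.5523 0.3136 0.2499] w 0.405 q [ 0.5506  0.3898  1.8065  0.0001  0.947  -0.7555]
turn total rad [ 0.0012  0.0005 -0.0012] slide now-axes mm [ 4.3328 29.0566 -3.395 ] slide target-axes mm [ 4.2986 29.0579 -3.4277] world [  3.2495  -4.4348 -29.0579]
t 2.25 pos [0.5439 0.3631 0.0635] head 74.83 tiltdown [ 0.001   0.0007 -1.    ] F [0.8729 0.6075 0.6775] w 0.402 q [ 0.5505  0.3886  1.8051  0.0001  0.9467 -0.7555]
turn total rad [-0.0009  0.0005  0.0008] slide now-axes mm [ 3.3742 30.4506 -4.3618] slide target-axes mm [ 3.4002 30.4519 -4.3321] world [  2.1454  -5.072  -30.4519]
t 2.3 pos [0.5445 0.3634 0.0642] head 74.83 tiltdown [ 0.0024  0.0015 -1.    ] F [0.1179 0.2826 1.0482] w 0.4 q [ 0.5504  0.3879  1.8044  0.0001  0.9464 -0.7556]
turn total rad [-0.0021  0.0005  0.0019] slide now-axes mm [ 2.8206 31.2441 -4.8713] slide target-axes mm [ 2.883  31.2489 -4.8036] world [  1.5227  -5.3914 -31.2489]
```

jog_arm:
  turn:
    - [0,0,0]
    - [0,0,0]
    - [0,0,0]
  slide:
    - [0,0,0]
    - [0,0,0]
    - [0,0,0]
  grip: [40,40,40]

```text
time: 2.65
tool_pos: [0.5439, 0.3626, 0.0631]
tcp_rot: [-1.56, 0.207, -0.209]
wrist_force: [-0.6, -0.7, -1.0]
width: 0.402
```

```bash
python3 go.py .546 .358 .033 74.8
```

```text
t 2.65 pos [0.5439 0.3626 0.0631] head 74.8 tiltdown [ 0.001   0.0006 -1.    ] F [-0.602  -0.7151 -1.0072] w 0.402 q [ 0.5499  0.3886  1.8058  0.      0.9459 -0.7557]
turn total rad [-0.0009  0.      0.0008] slide now-axes mm [ 3.2067 30.1117 -3.8983] slide target-axes mm [ 3.2317 30.1124 -3.8716] world [  2.1036  -4.5835 -30.1124]
```

jog_arm:
  turn:
    - [0,0,0]
    - [0,0,0]
    - [0,0,0]
    - [0,0,0]
    - [0,0,0]
  slide:
    - [3,7,-4]
    - [0,9,0]
    - [0,7,0]
    - [0,4,0]
    - [0,2,0]
  grip: [40,40,40,40,40]

```text
time: 3.15
tool_pos: [0.5447, 0.3573, 0.032]
tcp_rot: [-1.562, 0.209, -0.207]
wrist_force: [0.0, -0.6, -1.0]
width: 0.399
```

jog_arm:
  turn:
    - [0,0,0]
    - [0,0,0]
    - [0,0,0]
  slide:
    - [0,0,0]
    - [0,0,0]
    - [0,0,0]
  grip: [40,40,40]

```text
time: 3.45
tool_pos: [0.5457, 0.3579, 0.0337]
tcp_rot: [-1.56, 0.208, -0.209]
wrist_force: [-0.3, 0.2, 0.6]
width: 0.399
```

```bash
python3 go.py .546 .358 .033 74.8
```

```text
t 3.45 pos [0.5457 0.3579 0.0337] head 74.81 tiltdown [ 0.0007  0.0004 -1.    ] F [-0.2671  0.1746  0.5719] w 0.399 q [ 0.5423  0.423   1.8213 -0.      0.8965 -0.7633]
turn total rad [-0.0006  0.0001  0.0006] slide now-axes mm [0.2491 0.7169 0.1425] slide target-axes mm [0.2495 0.7167 0.1429] world [ 0.2783  0.0725 -0.7167]
```

jog_arm:
  turn:
    - [0,0,0]
    - [0,0,0]
    - [0,0,0]
    - [0,0,0]
    - [0,0,0]
  slide:
    - [0,1.5,0]
    - [0,0,0]
    - [0,0,0]
    - [0,0,0]
    - [0,0,0]
  grip: [40,15,15,15,15]
  newtons: 60

```text
time: 3.95
tool_pos: [0.5459, 0.358, 0.0325]
tcp_rot: [-1.56, 0.207, -0.209]
wrist_force: [-0.0, 0.7, 4.5]
width: 0.212
```

```bash
python3 go.py .546 .358 .033 74.8
```

```text
t 3.95 pos [0.5459 0.358  0.0325] head 74.8 tiltdown [ 0.001   0.0006 -1.    ] F [-0.0321  0.7076  4.4735] w 0.212 q [ 0.5423  0.4247  1.8217 -0.      0.894  -0.7632]
turn total rad [-0.0009  0.      0.0008] slide now-axes mm [ 0.1123 -0.5418  0.0529] slide target-axes mm [ 0.1118 -0.5419  0.0524] world [0.1217 0.0212 0.5419]
```

jog_arm:
  turn:
    - [0,0,0]
    - [0,0,0]
    - [0,0,0]
    - [0,0,0]
    - [0,0,0]
  slide:
    - [0,0,0]
    - [0,-15,0]
    - [0,-25,0]
    - [0,-25,0]
    - [0,0,0]
  grip: [10,10,10,10,10]

```text
time: 4.45
tool_pos: [0.5478, 0.3591, 0.1013]
tcp_rot: [-1.556, 0.204, -0.213]
wrist_force: [1.3, 0.0, -0.2]
width: 0.215
```

```bash
python3 go.py .5423 -.1767 .22 92.7;  python3 - <<'E'
from h import *
p=eyes.read_camera("top"); save(p,"top2.png",(70,170,190,290),3)
p2=eyes.read_camera("scene"); save(p2,"scene2.png",(310,100,450,220),4)
a=cv2.imread("pics/top2.png");b=cv2.imread("pics/scene2.png");b=cv2.resize(b,(420,360));cv2.imwrite("pics/c2.png",np.hstack([a,b]))
E
```

```text
t 4.45 pos [0.5478 0.3591 0.1013] head 74.8 tiltdown [ 0.0061  0.0037 -1.    ] F [ 1.3401  0.0129 -0.2147] w 0.215 q [ 0.5422  0.3448  1.7854  0.      1.0042 -0.7632]
turn total rad [-0.0044 -0.3125  0.0057] slide now-axes mm [ 135.773  -120.7155 -517.9133] slide target-axes mm [ -30.7658 -118.7055 -534.9796] world [  -5.5306 -535.835   118.7055]
```

View pics/c2.png

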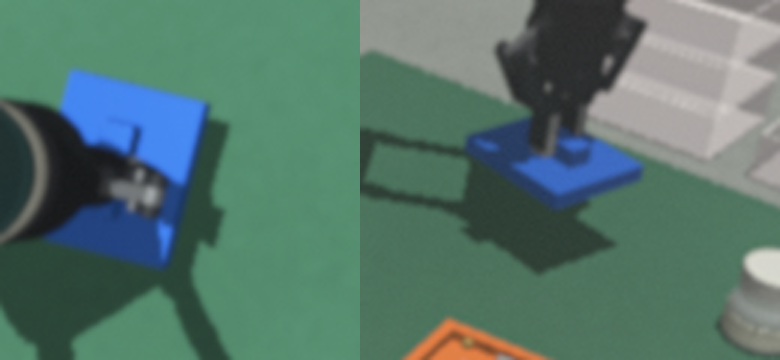

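The tray hangs level in the gripper. I'll rise, turn and carry it over.

jog_arm:
  turn:
    - [0,-0.104,0]
    - [0,-0.104,0]
    - [0,-0.104,0]
    - [0,0,0]
    - [0,0,0]
  slide:
    - [0,-38,0]
    - [0,-38,0]
    - [0,-38,0]
    - [-2,0,-35]
    - [-2,0,-35]
  grip: [10,10,10,10,10]

```text
time: 5.05
tool_pos: [0.5446, 0.2876, 0.211]
tcp_rot: [-1.57, -0.039, 0.038]
wrist_force: [0.9, -1.2, -1.6]
width: 0.217
```

jog_arm:
  turn:
    - [0,0,0]
    - [0,0,0]
    - [0,0,0]
    - [0,0,0]
    - [0,0,0]
  slide:
    - [-2.5,0,-42]
    - [-2.5,0,-42]
    - [-2.5,0,-42]
    - [-2.5,0,-42]
    - [-2.5,0,-42]
  grip: [10,10,10,10,10]

```text
time: 5.55
tool_pos: [0.5403, 0.0755, 0.2086]
tcp_rot: [-1.571, -0.034, 0.04]
wrist_force: [1.8, 0.4, -0.6]
width: 0.216
```

jog_arm:
  turn:
    - [0,0,0]
    - [0,0,0]
    - [0,0,0]
    - [0,0,0]
    - [0,0,0]
  slide:
    - [-2.5,0,-42]
    - [-2.5,0,-42]
    - [-2.5,0,-42]
    - [-2.5,0,-42]
    - [-2.5,0,-30]
  grip: [10,10,10,10,10]

```text
time: 6.05
tool_pos: [0.5371, -0.1233, 0.2086]
tcp_rot: [-1.57, -0.033, 0.038]
wrist_force: [0.9, 0.6, -0.6]
width: 0.216
```

jog_arm:
  turn:
    - [0,0,0]
    - [0,0,0]
    - [0,0,0]
    - [0,0,0]
    - [0,0,0]
  slide:
    - [0,0,-20]
    - [0,0,-10]
    - [0,0,0]
    - [0,0,0]
    - [0,0,0]
  grip: [10,10,10,10,10]

```text
time: 6.55
tool_pos: [0.54, -0.1499, 0.2103]
tcp_rot: [-1.57, -0.037, 0.038]
wrist_force: [-0.0, 0.2, -0.8]
width: 0.217
```

```bash
python3 go.py .5423 -.1767 .165 92.7
```

```text
t 6.55 pos [ 0.54   -0.1499  0.2103] head 92.75 tiltdown [-0.0009  0.0007 -1.    ] F [-0.0391  0.1774 -0.7995] w 0.217 q [-0.3155  0.0762  1.8936  0.0004  1.1728 -1.9343]
turn total rad [-0.0007  0.0008 -0.0008] slide now-axes mm [  1.0967  45.2944 -26.926 ] slide target-axes mm [  1.0805  45.3148 -26.8923] world [  2.3461 -26.8116 -45.3148]
```

jog_arm:
  turn:
    - [0,0,0]
    - [0,0,0]
    - [0,0,0]
    - [0,0,0]
    - [0,0,0]
  slide:
    - [1,10,-15]
    - [0,15,-12]
    - [0,14,0]
    - [0,0,0]
    - [0,0,0]
  grip: [10,10,10,10,10]

```text
time: 7.05
tool_pos: [0.5415, -0.1777, 0.1704]
tcp_rot: [-1.569, -0.034, 0.038]
wrist_force: [-0.1, -0.3, -1.1]
width: 0.217
```

```bash
python3 go.py .5423 -.1767 .165 92.7;  python3 - <<'E'
from m import *
p=eyes.read_camera("top"); p2=eyes.read_camera("scene")
np.save("top3.npy",p,allow_pickle=True);np.save("scene3.npy",p2,allow_pickle=True)
a=cv2.resize(p["img"][150:290,340:480,::-1],(395,395));b=cv2.resize(p2["img"][180:320,90:230,::-1],(395,395));cv2.imwrite("pics/c3.png",np.hstack([a,b]))
print(bot.read_state()["tool_pos"])
for q in (p,p2):
    b,r,h=colors(q);W=cloud(q); X=W[b&(W[...,2]>.13)&(W[...,2]<.19)&(abs(W[...,0]-.542)<.09)&(abs(W[...,1]+.177)<.08)]
    print(len(X),np.percentile(X,[1,50,99],axis=0)); print(cv2.minAreaRect((X[:,:2]*1000).astype(np.float32)))
E
```

```text
t 7.05 pos [ 0.5415 -0.1777  0.1704] head 92.66 tiltdown [-0.0025  0.0012 -1.    ] F [-0.0869 -0.2976 -1.1107] w 0.217 q [-0.3609  0.1303  1.9119  0.0002  1.1022 -1.9782]
turn total rad [-0.0013 -0.0007 -0.0025] slide now-axes mm [0.8241 5.3718 0.9471] slide target-axes mm [0.8115 5.3726 0.9534] world [ 0.7657  0.9905 -5.3726]
[ 0.5426 -0.1779  0.1719]
1623 [[ 0.488  -0.2165  0.1414]
 [ 0.5558 -0.1627  0.1527]
 [ 0.5941 -0.1322  0.1698]]
((541.2529907226562, -176.46246337890625), (107.86834716796875, 86.80875396728516), 2.3682498931884766)
2800 [[ 0.4924 -0.2229  0.1414]
 [ 0.5678 -0.1907  0.1531]
 [ 0.5984 -0.1341  0.1698]]
((542.9804077148438, -177.6207275390625), (110.71432495117188, 89.90735626220703), 2.4134438037872314)
```

View pics/c3.png

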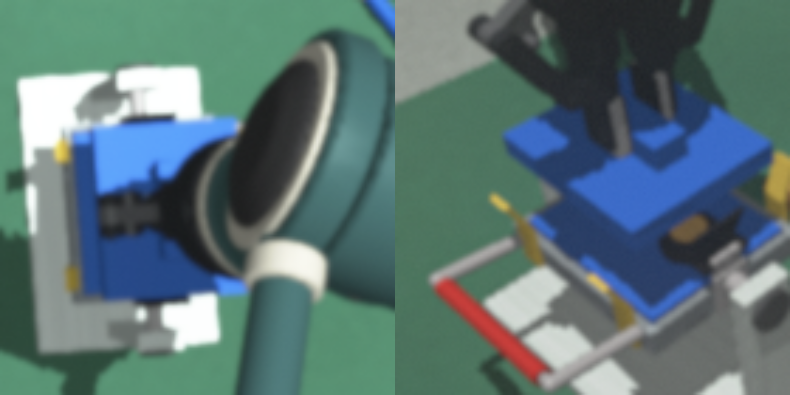

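The tray is centred over the cradle to about 1 mm. I'll lower it between the guides, then press.

jog_arm:
  turn:
    - [0,0,0]
    - [0,0,0]
    - [0,0,0]
    - [0,0,0]
    - [0,0,0]
  slide:
    - [0,7,0.7]
    - [0,7,0]
    - [0,6,0]
    - [0,3,0]
    - [0,0,0]
  grip: [10,10,10,10,10]

```text
time: 7.65
tool_pos: [0.5419, -0.1771, 0.148]
tcp_rot: [-1.57, -0.036, 0.038]
wrist_force: [-1.1, -0.6, -0.8]
width: 0.212
```

jog_arm:
  turn:
    - [0,0,0]
    - [0,0,0]
    - [0,0,0]
    - [0,0,0]
    - [0,0,0]
  slide:
    - [0,2.5,0]
    - [0,2.5,0]
    - [0,2.5,0]
    - [0,2.5,0]
    - [0,0,0]
  grip: [10,10,10,10,10]

```text
time: 8.15
tool_pos: [0.5422, -0.1773, 0.1384]
tcp_rot: [-1.57, -0.036, 0.037]
wrist_force: [0.0, 0.3, -1.1]
width: 0.215
```

```bash
python3 go.py .5423 -.1767 .123 92.7
```

```text
t 8.15 pos [ 0.5422 -0.1773  0.1384] head 92.68 tiltdown [-0.0005  0.0001 -1.    ] F [ 0.0296  0.2619 -1.0889] w 0.215 q [-0.3597  0.162   1.9399 -0.0001  1.0401 -1.9772]
turn total rad [-0.0001 -0.0004 -0.0005] slide now-axes mm [ 0.1528 15.4181  0.6204] slide target-axes mm [ 0.1458 15.4181  0.6214] world [  0.1164   0.6276 -15.4181]
```

jog_arm:
  turn:
    - [0,0,0]
    - [0,0,0]
    - [0,0,0]
    - [0,0,0]
    - [0,0,0]
  slide:
    - [0,2.5,0]
    - [0,2.5,0]
    - [0,2.5,0]
    - [0,2.5,0]
    - [0,0,0]
  grip: [10,10,10,10,10]

```text
time: 8.65
tool_pos: [0.5419, -0.1772, 0.1281]
tcp_rot: [-1.57, -0.036, 0.038]
wrist_force: [-0.5, 0.0, -1.0]
width: 0.215
```

jog_arm:
  turn:
    - [0,0,0]
    - [0,0,0]
    - [0,0,0]
    - [0,0,0]
    - [0,0,0]
  slide:
    - [0,1.5,0]
    - [0,1.5,0]
    - [0,1,0]
    - [0,0,0]
    - [0,0,0]
  grip: [10,10,10,10,10]

```text
time: 9.15
tool_pos: [0.5422, -0.1773, 0.1246]
tcp_rot: [-1.57, -0.037, 0.037]
wrist_force: [0.4, -0.1, -1.3]
width: 0.216
```

```bash
python3 go.py .5423 -.1767 .123 92.7
```

```text
t 9.15 pos [ 0.5422 -0.1773  0.1246] head 92.68 tiltdown [-0.0003  0.0001 -1.    ] F [ 0.3566 -0.1335 -1.3188] w 0.216 q [-0.3597  0.177   1.9507 -0.0001  1.0141 -1.9772]
turn total rad [-0.0001 -0.0003 -0.0003] slide now-axes mm [0.0943 1.613  0.597 ] slide target-axes mm [0.094  1.613  0.5971] world [ 0.0658  0.6009 -1.613 ]
```

```bash
cat > look.py <<'E'
from m import *; import sys
n=sys.argv[1]
p=eyes.read_camera("top"); p2=eyes.read_camera("scene")
a=cv2.resize(p["img"][150:290,340:480,::-1],(395,395));b=cv2.resize(p2["img"][180:320,90:230,::-1],(395,395));cv2.imwrite(f"pics/{n}.png",np.hstack([a,b]))
for q in (p,p2):
    b,r,h=colors(q);W=cloud(q); X=W[b&(W[...,2]>.07)&(W[...,2]<.19)&(abs(W[...,0]-.542)<.08)&(abs(W[...,1]+.177)<.07)]
    print(len(X),np.histogram(X[:,2],bins=np.arange(.07,.14,.004)))
E
python3 look.py c4
```

```text
1444 (array([  0,   0,   0,   0,   3,   9,  10,  21, 369, 899,  38,  12,  24,
        43,   1,   0,   0]), array([0.07 , 0.074, 0.078, 0.082, 0.086, 0.09 , 0.094, 0.098, 0.102,
       0.106, 0.11 , 0.114, 0.118, 0.122, 0.126, 0.13 , 0.134, 0.138]))
2401 (array([   0,    0,    0,    0,    0,   16,   96,  108,  571, 1279,   38,
         44,   86,  149,    2,   11,    1]), array([0.07 , 0.074, 0.078, 0.082, 0.086, 0.09 , 0.094, 0.098, 0.102,
       0.106, 0.11 , 0.114, 0.118, 0.122, 0.126, 0.13 , 0.134, 0.138]))
```

View pics/c4.png

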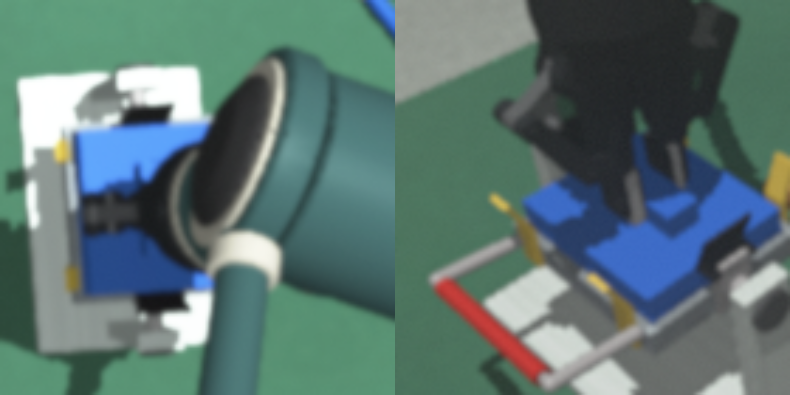

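The cap is nearly home: the catches are spread outward around (150,115) and (160,300). I'll press on gently.

jog_arm:
  turn:
    - [0,0,0]
    - [0,0,0]
    - [0,0,0]
    - [0,0,0]
  slide:
    - [0,1,0]
    - [0,1,0]
    - [0,1,0]
    - [0,0,0]
  grip: [10,10,10,10]

```text
time: 9.65
tool_pos: [0.5425, -0.1774, 0.1225]
tcp_rot: [-1.571, -0.037, 0.037]
wrist_force: [-1.6, 0.1, 3.9]
width: 0.218
```

jog_arm:
  turn:
    - [0,0,0]
    - [0,0,0]
    - [0,0,0]
  slide:
    - [0,1,0]
    - [0,1,0]
    - [0,0,0]
  grip: [10,10,10]

```text
time: 9.95
tool_pos: [0.5425, -0.1774, 0.1224]
tcp_rot: [-1.571, -0.037, 0.037]
wrist_force: [-6.0, 2.5, 14.7]
width: 0.215
```

```bash
python3 go.py .5423 -.1767 .123 92.7;python3 look.py c5
```

```text
t 9.95 pos [ 0.5425 -0.1774  0.1224] head 92.68 tiltdown [ 0.0002 -0.0001 -1.    ] F [-5.9628  2.5142 14.6509] w 0.215 q [-0.3596  0.1798  1.9521 -0.      1.0095 -1.9772]
turn total rad [ 0.0001 -0.0003  0.0002] slide now-axes mm [-0.2157 -0.6015  0.6879] slide target-axes mm [-0.2156 -0.6014  0.688 ] world [-0.2478  0.6771  0.6014]
1334 (array([  0,   0,   0,   0,   0,   8,  18,  60, 908, 224,  26,  13,  54,
         8,   0,   0,   0]), array([0.07 , 0.074, 0.078, 0.082, 0.086, 0.09 , 0.094, 0.098, 0.102,
       0.106, 0.11 , 0.114, 0.118, 0.122, 0.126, 0.13 , 0.134, 0.138]))
2229 (array([   0,    0,    0,    0,    0,    9,   83,  127, 1649,   60,   33,
         38,  211,    6,    3,   10,    0]), array([0.07 , 0.074, 0.078, 0.082, 0.086, 0.09 , 0.094, 0.098, 0.102,
       0.106, 0.11 , 0.114, 0.118, 0.122, 0.126, 0.13 , 0.134, 0.138]))
```

View pics/c5.png

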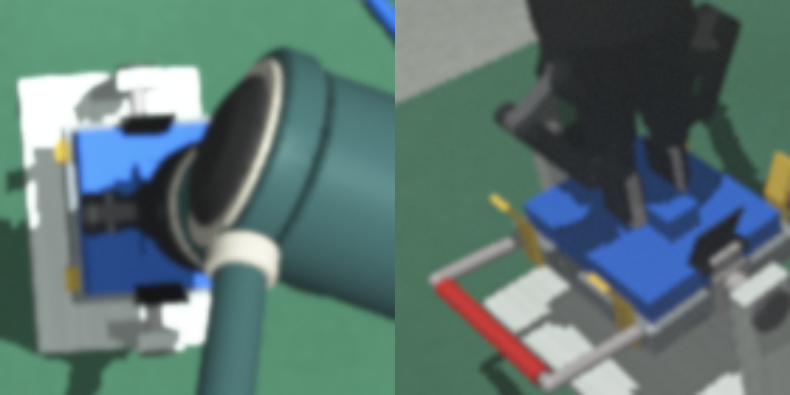

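Both black catches have snapped inward over the cap. Wrist force rose to 14.7 N and stopped there. I'll release and go to the bar.

jog_arm:
  turn:
    - [0,0,0]
    - [0,0,0]
    - [0,0,0]
    - [0,0,0]
    - [0,0,0]
  slide:
    - [0,-3,0]
    - [0,0,0]
    - [0,0,0]
    - [0,-10,0]
    - [0,-25,0]
  grip: [10,45,45,45,45]

```text
time: 10.55
tool_pos: [0.5405, -0.1766, 0.1558]
tcp_rot: [-1.568, -0.033, 0.041]
wrist_force: [-0.8, 0.3, 0.2]
width: 0.451
```

jog_arm:
  turn:
    - [0,0,0]
    - [0,0,0]
    - [0,0,0]
    - [0,0,0]
    - [0,0,0]
  slide:
    - [0,-30,0]
    - [0,0,-33]
    - [0,0,-33]
    - [0,0,-34]
    - [0,0,0]
  grip: [40,35,35,35,35]

```text
time: 11.05
tool_pos: [0.5476, -0.2812, 0.189]
tcp_rot: [-1.573, -0.036, 0.033]
wrist_force: [-0.1, 0.1, -0.1]
width: 0.35
```

jog_arm:
  turn:
    - [0,0,0]
    - [0,0,0]
    - [0,0,0]
  slide:
    - [0,0,0]
    - [0,0,0]
    - [0,0,0]
  grip: [35,35,35]

```text
time: 11.35
tool_pos: [0.547, -0.2762, 0.1878]
tcp_rot: [-1.57, -0.037, 0.038]
wrist_force: [-1.0, -0.5, 0.2]
width: 0.352
```

```bash
python3 go.py .5472 -.2772 .092 92.7;python3 - <<'E'
from m import *
p=eyes.read_camera("top"); p2=eyes.read_camera("scene")
a=cv2.resize(p["img"][150:290,340:480,::-1],(395,395));b=cv2.resize(p2["img"][180:340,70:230,::-1],(395,395));cv2.imwrite(f"pics/c6.png",np.hstack([a,b]))
for q,R in ((p,(420,180,470,265)),(p2,(90,260,150,320))):
    b,r,h=colors(q); M=np.zeros(b.shape,bool); M[R[1]:R[3],R[0]:R[2]]=1; W=cloud(q); rect(q,r&M,.0945,"bar"); print(np.median(W[r&M],0))
E
```

```text
t 11.35 pos [ 0.547  -0.2762  0.1878] head 92.73 tiltdown [-0.0002  0.0004 -1.    ] F [-1.0141 -0.4725  0.2227] w 0.352 q [-0.5083  0.192   1.8061  0.0003  1.1439 -2.127 ]
turn total rad [-0.0004  0.0006 -0.0002] slide now-axes mm [ 0.1495 95.8154 -1.0532] slide target-axes mm [ 0.1325 95.8159 -1.0138] world [  0.1801  -1.0065 -95.8159]
bar 72 ((574.551513671875, -274.9709167480469), (28.613298416137695, 8.185161590576172), 3.7143003940582275)
[ 0.5642 -0.2749  0.0962]
bar 284 ((547.6748046875, -277.2387390136719), (86.84182739257812, 9.163537979125977), 2.7847554683685303)
[ 0.5552 -0.2777  0.0958]
```

View pics/c6.png

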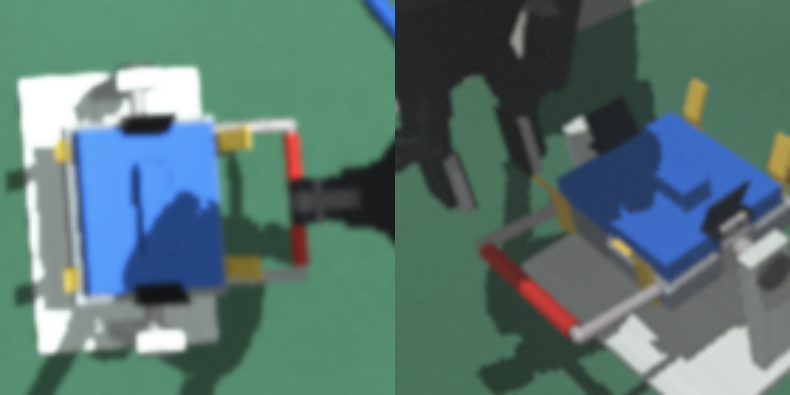

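The cap stays caught and level. The gripper is above the red bar, which runs from about (485,245) to (575,330). Descending.

jog_arm:
  turn:
    - [0,0,0]
    - [0,0,0]
    - [0,0,0]
    - [0,0,0]
    - [0,0,0]
  slide:
    - [0,25,-0.5]
    - [0,25,-0.5]
    - [0,18,0]
    - [0,0,0]
    - [0,0,0]
  grip: [35,35,35,35,35]

```text
time: 11.95
tool_pos: [0.547, -0.2777, 0.1198]
tcp_rot: [-1.57, -0.037, 0.038]
wrist_force: [0.2, 0.2, -0.2]
width: 0.352
```

jog_arm:
  turn:
    - [0,0,0]
    - [0,0,0]
    - [0,0,0]
    - [0,0,0]
    - [0,0,0]
  slide:
    - [0,10,0]
    - [0,9,0]
    - [0,6,0]
    - [0,2,0]
    - [0,0,0]
  grip: [35,35,35,35,35]

```text
time: 12.45
tool_pos: [0.5467, -0.2781, 0.0922]
tcp_rot: [-1.57, -0.036, 0.037]
wrist_force: [-0.3, 0.4, -0.4]
width: 0.35
```

jog_arm:
  turn:
    - [0,0,0]
    - [0,0,0]
  slide:
    - [0,0,0]
    - [0,0,0]
  grip: [35,35]

```text
time: 12.65
tool_pos: [0.5474, -0.2784, 0.0932]
tcp_rot: [-1.571, -0.037, 0.036]
wrist_force: [0.3, -0.3, -0.2]
width: 0.354
```

```bash
python3 go.py .5472 -.2772 .092 92.7
```

```text
t 12.65 pos [ 0.5474 -0.2784  0.0932] head 92.67 tiltdown [ 0.0006 -0.0003 -1.    ] F [ 0.3003 -0.2676 -0.2044] w 0.354 q [-0.5111  0.2881  1.8783  0.      0.9744 -2.1285]
turn total rad [ 0.0004 -0.0005  0.0006] slide now-axes mm [-0.1233  1.1756  1.2259] slide target-axes mm [-0.122   1.1761  1.2256] world [-0.1796  1.2185 -1.1761]
```

jog_arm:
  turn:
    - [0,0,0]
    - [0,0,0]
    - [0,0,0]
    - [0,0,0]
    - [0,0,0]
  slide:
    - [0,1,1.2]
    - [0,0,0]
    - [0,0,0]
    - [0,0,0]
    - [0,0,0]
  grip: [30,0,0,0,0]
  newtons: 35

```text
time: 13.15
tool_pos: [0.5471, -0.2766, 0.0919]
tcp_rot: [-1.57, -0.037, 0.037]
wrist_force: [0.1, 2.7, 2.4]
width: 0.105
```

```bash
python3 go.py .5472 -.2772 .092 92.7; python3 - <<'E'
from m import *
p=eyes.read_camera("scene"); save(p,"c7.png",(70,180,230,340),4)
E
```

```text
t 13.15 pos [ 0.5471 -0.2766  0.0919] head 92.68 tiltdown [-0.0001  0.0006 -1.    ] F [0.1291 2.7202 2.3501] w 0.105 q [-0.5091  0.2883  1.8808  0.0006  0.9729 -2.1269]
turn total rad [-0.0006 -0.0004 -0.    ] slide now-axes mm [ 0.1176 -0.0685 -0.5726] slide target-axes mm [ 0.1174 -0.0682 -0.5727] world [ 0.1442 -0.5665  0.0682]
```

View pics/c7.png

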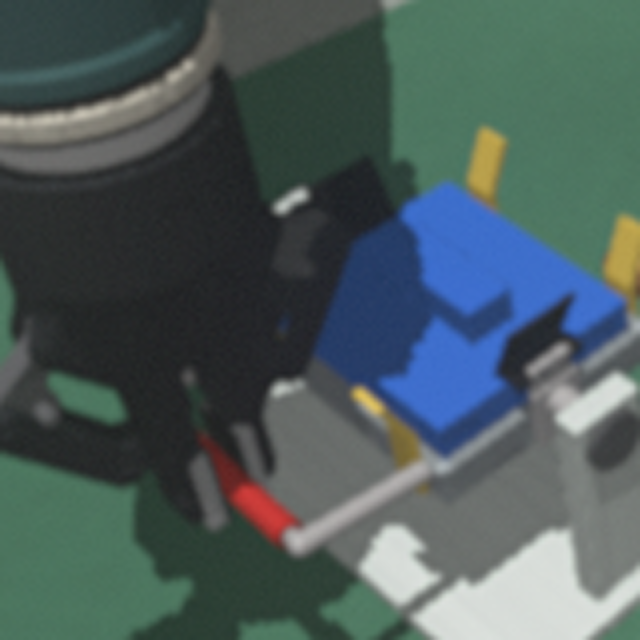

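Gripped: opening 0.105 is about 9 mm, on the sleeve. Now the swing along the 100 mm arc in 6° rows.

jog_arm:
  turn:
    - [0,0,0]
    - [0,0,0]
    - [0,0,0]
    - [0,0,0]
    - [0,0,0]
  slide:
    - [0,-10.45,0.55]
    - [0,-10.35,1.65]
    - [0,-10.1,2.7]
    - [0,-9.75,3.75]
    - [0,-9.35,4.75]
  grip: [0,0,0,0,0]

```text
time: 13.7
tool_pos: [0.5463, -0.263, 0.1425]
tcp_rot: [-1.57, -0.037, 0.037]
wrist_force: [2.6, 3.3, -5.0]
width: 0.098
```

jog_arm:
  turn:
    - [0,0,0]
  slide:
    - [0,0,0]
  grip: [0]

```text
time: 13.8
tool_pos: [0.5463, -0.2624, 0.1435]
tcp_rot: [-1.57, -0.037, 0.037]
wrist_force: [-0.4, 4.6, -0.4]
width: 0.1
```

```bash
python3 go.py .5466 -.2632 .142 92.7; python3 - <<'E'
from m import *
p=eyes.read_camera("scene"); save(p,"c8.png",(70,160,230,320),4)
E
```

```text
t 13.8 pos [ 0.5463 -0.2624  0.1435] head 92.7 tiltdown [ 0.0001  0.0009 -1.    ] F [-0.3975  4.6091 -0.365 ] w 0.1 q [-0.4893  0.2205  1.8595  0.001   1.062  -2.1077]
turn total rad [-0.0009 -0.0001  0.0001] slide now-axes mm [ 0.2369  1.4899 -0.8144] slide target-axes mm [ 0.237   1.4906 -0.813 ] world [ 0.275  -0.801  -1.4906]
```

View pics/c8.png

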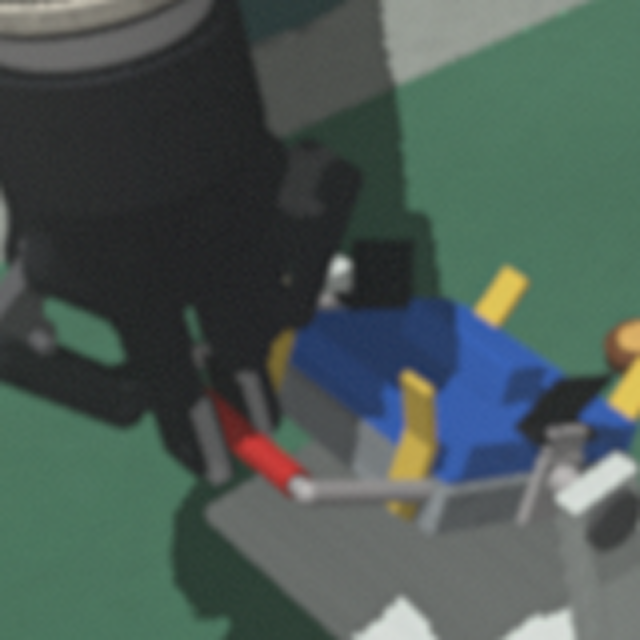

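The cradle is tilted about 30° and following the gripper, with low forces. Continuing.

jog_arm:
  turn:
    - [0,0,0]
    - [0,0,0]
    - [0,0,0]
    - [0,0,0]
    - [0,0,0]
  slide:
    - [0,-8.8,5.2]
    - [0,-8.1,6.6]
    - [0,-7.4,7.4]
    - [0,-6.6,8.1]
    - [0,-5.7,8.8]
  grip: [0,0,0,0,0]

```text
time: 14.35
tool_pos: [0.5446, -0.2269, 0.1786]
tcp_rot: [-1.571, -0.037, 0.037]
wrist_force: [4.5, 2.1, -10.6]
width: 0.096
```

jog_arm:
  turn:
    - [0,0,0]
    - [0,0,0]
    - [0,0,0]
    - [0,0,0]
    - [0,0,0]
  slide:
    - [0,-4.75,9.35]
    - [0,-3.75,9.75]
    - [0,-2.7,10.1]
    - [0,-1.65,10.35]
    - [0,-0.55,10.45]
  grip: [0,0,0,0,0]

```text
time: 14.85
tool_pos: [0.5422, -0.1776, 0.1921]
tcp_rot: [-1.572, -0.037, 0.037]
wrist_force: [2.5, -3.4, -10.5]
width: 0.105
```

```bash
python3 go.py .5424 -.177 .192 92.7; python3 - <<'E'
from m import *
p=eyes.read_camera("scene"); save(p,"c9.png",(70,140,230,300),4)
E
```

```text
t 14.85 pos [ 0.5422 -0.1776  0.1921] head 92.68 tiltdown [-0.     -0.0015 -1.    ] F [  2.5022  -3.4075 -10.4785] w 0.105 q [-0.3593  0.1098  1.8923 -0.0016  1.1391 -1.9763]
turn total rad [ 0.0015 -0.0003 -0.0001] slide now-axes mm [0.2058 0.0794 0.56  ] slide target-axes mm [0.2059 0.0803 0.5598] world [ 0.1793  0.5689 -0.0803]
```

View pics/c9.png

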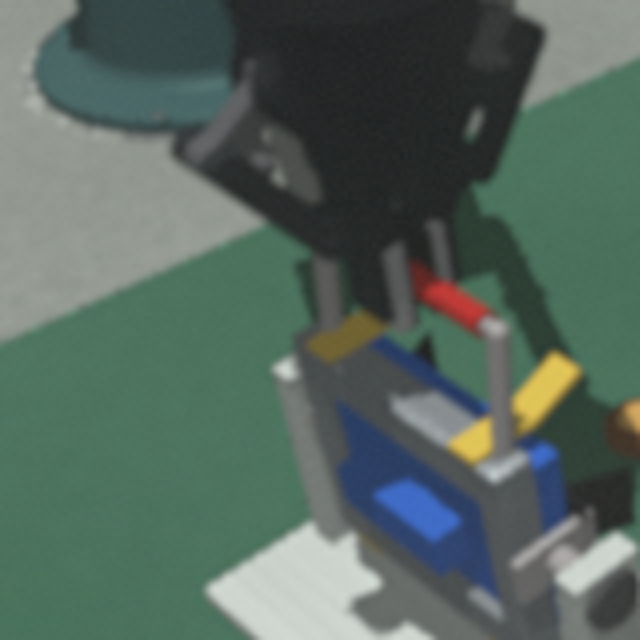

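The cradle is vertical, with the bar on top. Going down the far side.

jog_arm:
  turn:
    - [0,0,0]
    - [0,0,0]
    - [0,0,0]
    - [0,0,0]
    - [0,0,0]
  slide:
    - [0,1.5,10.45]
    - [0,2.1,10.35]
    - [0,2.7,10.1]
    - [0,3.75,9.75]
    - [0,4.75,9.35]
  grip: [0,0,0,0,0]

```text
time: 15.4
tool_pos: [0.5399, -0.1268, 0.1785]
tcp_rot: [-1.57, -0.037, 0.036]
wrist_force: [-3.9, -0.6, 4.5]
width: 0.102
```

jog_arm:
  turn:
    - [0,0,0]
    - [0,0,0]
    - [0,0,0]
    - [0,0,0]
    - [0,0,0]
  slide:
    - [0,5.7,8.8]
    - [0,6.6,8.1]
    - [0,7.4,7.4]
    - [0,8.1,6.6]
    - [0,8.8,5.7]
  grip: [0,0,0,0,0]

```text
time: 15.9
tool_pos: [0.5381, -0.0896, 0.1407]
tcp_rot: [-1.569, -0.037, 0.037]
wrist_force: [-3.1, 1.9, 4.8]
width: 0.099
```

```bash
python3 go.py .5383 -.0904 .142 92.7
```

```text
t 15.9 pos [ 0.5381 -0.0896  0.1407] head 92.67 tiltdown [-0.0001  0.0015 -1.    ] F [-3.1392  1.8703  4.7551] w 0.099 q [-0.2115  0.114   1.9901  0.0017  1.0379 -1.8298]
turn total rad [-0.0015 -0.0005 -0.    ] slide now-axes mm [ 0.1117 -1.3091 -0.8462] slide target-axes mm [ 0.1113 -1.3078 -0.8483] world [ 0.1512 -0.8421  1.3078]
```

Now the last 30°, more slowly.

jog_arm:
  turn:
    - [0,0,0]
    - [0,0,0]
    - [0,0,0]
    - [0,0,0]
    - [0,0,0]
  slide:
    - [0,8.5,4.3]
    - [0,9.7,3.75]
    - [0,10.1,2.7]
    - [0,6,1.2]
    - [0,5,0.6]
  grip: [0,0,0,0,0]

```text
time: 16.4
tool_pos: [0.5375, -0.0773, 0.1003]
tcp_rot: [-1.569, -0.036, 0.037]
wrist_force: [-2.3, 6.0, 2.8]
width: 0.099
```

jog_arm:
  turn:
    - [0,0,0]
    - [0,0,0]
    - [0,0,0]
    - [0,0,0]
  slide:
    - [0,4,0.4]
    - [0,4,0.2]
    - [0,2,0]
    - [0,0,0]
  grip: [0,0,0,0]

```text
time: 16.8
tool_pos: [0.5376, -0.0769, 0.0918]
tcp_rot: [-1.569, -0.036, 0.037]
wrist_force: [-5.4, 6.8, 9.7]
width: 0.101
```

```bash
python3 go.py .5377 -.077 .092 92.7; python3 - <<'E'
from m import *
p=eyes.read_camera("scene"); save(p,"c10.png",(70,140,270,330),3)
E
```

```text
t 16.8 pos [ 0.5376 -0.0769  0.0918] head 92.64 tiltdown [-0.0009  0.0019 -1.    ] F [-5.4205  6.8309  9.706 ] w 0.101 q [-0.189   0.1683  2.0312  0.0021  0.9434 -1.8072]
turn total rad [-0.0019 -0.001  -0.0008] slide now-axes mm [ 0.1263 -0.2375 -0.0823] slide target-axes mm [ 0.1264 -0.2373 -0.0829] world [ 0.1301 -0.0768  0.2373]
```

View pics/c10.png

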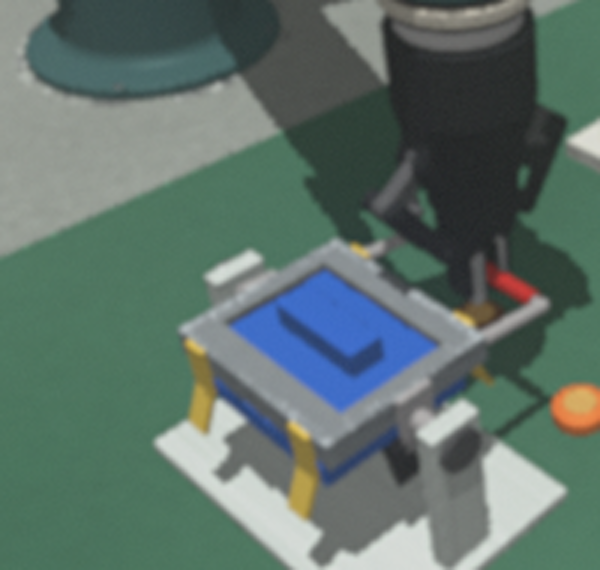

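The cradle is fully over and at its stop (contact force 9.7 N, TCP height the same as at the start). Release and retreat.

jog_arm:
  turn:
    - [0,0,0]
    - [0,0,0]
    - [0,0,0]
    - [0,0,0]
    - [0,0,0]
  slide:
    - [0,0,0]
    - [0,0,0]
    - [0,0,0]
    - [0,0,0]
    - [0,-8,0]
  grip: [35,35,35,35,35]

```text
time: 17.35
tool_pos: [0.5367, -0.078, 0.098]
tcp_rot: [-1.57, -0.034, 0.039]
wrist_force: [0.2, -0.3, 0.7]
width: 0.349
```

jog_arm:
  turn:
    - [0,0,0]
    - [0,0,0]
    - [0,0,0]
    - [0,0,0]
    - [0,0,0]
  slide:
    - [0,-15,0]
    - [0,-25,0]
    - [0,-40,0]
    - [0,-40,30]
    - [0,0,40]
  grip: [35,35,35,35,35]

```text
time: 17.85
tool_pos: [0.5394, -0.009, 0.2282]
tcp_rot: [-1.572, -0.046, 0.023]
wrist_force: [0.9, 0.5, 0.3]
width: 0.343
```

jog_arm:
  turn:
    - [0,0,0]
    - [0,0,0]
    - [0,0,0]
    - [0,0,0]
    - [0,0,0]
  slide:
    - [0,0,40]
    - [0,0,40]
    - [0,0,40]
    - [0,0,0]
    - [0,0,0]
  grip: [35,35,35,35,35]

```text
time: 18.35
tool_pos: [0.5291, 0.1125, 0.2204]
tcp_rot: [-1.571, -0.04, 0.037]
wrist_force: [-0.1, 0.0, 0.4]
width: 0.353
```

```bash
python3 - <<'E'
from m import *
p=eyes.read_camera("scene"); p2=eyes.read_camera("top")
np.save("s5.npy",p,allow_pickle=True);np.save("t5.npy",p2,allow_pickle=True)
a=cv2.resize(p2["img"][150:290,300:440,::-1],(395,395));b=cv2.resize(p["img"][180:340,110:270,::-1],(395,395));cv2.imwrite("pics/c11.png",np.hstack([a,b]))
print(bot.read_state()["tool_pos"],bot.read_state()["wrist_force"])
for q in (p2,p):
    W=cloud(q); b,r,h=colors(q)
    m=(abs(W[...,0]-.5424)<.075)&(abs(W[...,1]+.177)<.055)&(W[...,2]>.06)&(W[...,2]<.13)&~b&(h[...,1]<60)
    X=W[m]; X=X[X[:,2]>np.percentile(X[:,2],40)]
    A=np.c_[X[:,:2]-[.5424,-.177],np.ones(len(X))]; s=np.linalg.lstsq(A,X[:,2],rcond=None)[0]; print("plane",len(X),s)
    w=W[r&(W[...,2]>.05)]; w=w[abs(w[:,1]+.077)<.04]; print("bar",len(w),np.median(w,0) if len(w) else None)
    for t in ["cover_a","empty_mid","cradle_mid"]:
        for k in nets.search_frame(t,q): print(t,round(k["conf"],2),world(q,k["xyz"]))
E
```

```text
[0.5291 0.1111 0.2199] [-0.0841  0.239   0.1706]
plane 1148 [0.0009 0.0004 0.1105]
bar 196 [ 0.5389 -0.0768  0.096 ]
cover_a 0.71 [ 0.5011 -0.0487  0.0157]
cover_a 0.61 [ 0.6013 -0.0602  0.016 ]
cover_a 0.61 [ 0.7187 -0.2329  0.0147]
cradle_mid 0.84 [ 0.5365 -0.1432  0.1125]
plane 1586 [ 0.0012 -0.0001  0.1095]
bar 171 [ 0.5411 -0.0785  0.0955]
cover_a 0.68 [ 0.7217 -0.2372  0.016 ]
cover_a 0.63 [ 0.6024 -0.0585  0.0167]
empty_mid 0.73 [ 0.5982 -0.222   0.0869]
cradle_mid 0.88 [ 0.5647 -0.1828  0.108 ]
```

View pics/c11.png

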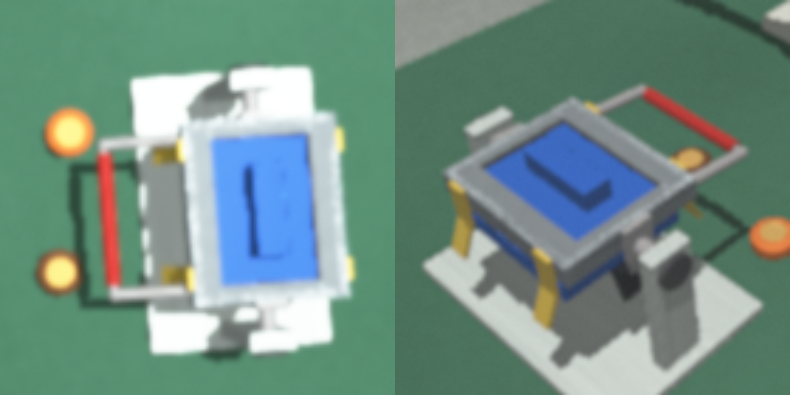

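The cradle is level within about 0.1°, and the capped tray is underneath with its edge parallel. Nothing fell out: the only discs on the mat are the brown and orange decoys. The gripper is well clear, so I'm handing in.

```bash
python3 -c "
from workcell import bot
s=bot.read_state();print(s['time'],abs(s['joint_vel']).max());print(bot.finish_job())"
```

```text
18.75 0.006229003743253108
the job is handed in; nothing more can be done
None
```

I turned the cradle right over with both trays caught in it, let go of the bar, and handed the job in at 18.75 s. I could not see the covers themselves at the end, because they are enclosed between the trays.

**What I did:** I gripped the empty blue tray by its rail and set it over the tray in the cradle. I pressed it down until both black catches had visibly snapped over it, with a final push of 14.7 N, slightly above the stated 10 N. I then gripped the red bar's sleeve, swung it 180° to the far stop, released it and backed the arm off.

**Last checks:**
- **Cradle:** its upturned face is level to about 0.1° in both cameras. The bar lies level on the far side, at about (0.54, -0.077).
- **Trays:** the tray that was empty shows below the other, parallel in the picture.
- **Covers:** nothing fell out, since the only discs on the mat are the brown and orange decoys. That both covers lie face up is inferred, not observed.
- **Network reports:** the cover detector reported only the decoys. Its one `empty_mid` hit was at the visible corner of the lower tray, so I did not use it as a position.
- **Arm:** at rest and well clear, with wrist force close to zero.

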